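# Complete the test-tile board and show the control tile to the camera

### The arm

A 6-joint arm with a two-finger parallel gripper is mounted at the origin on the work surface. World frame = base frame: x ahead of the robot, y to its left, z up, the work surface at z = 0. Lengths are in m, angles in rad, forces in N, time in s.
With the tool pointing down it reaches from about 0.35 to 0.875 m from the base axis. Payload 4.2 kg.
Tool frame: the origin (TCP) lies at the very end of the fingers, on their centre line; the grasp point (between the pads) lies 19 mm behind it; z points along the fingers, y is the line along which they close (so a half turn about z gives the same grasp; the last joint's range is limited). The gripper opens to 85 mm and grips with 20 to 120 N. Pads are 22 mm wide; open, the fingers measure 114 mm over their backs; the gripper's body (76 mm by 85 mm) begins 54 mm behind the grasp point. The pads swing forward as they close: fully open they stand 13 mm farther back than shut.
Start: joints at [0.259, 0.385, 0.008, 0, -1.194, -0.259], TCP at [0.625, 0, 0.231] pointing down, gripper open.
Joint ranges: [-3.14, 3.14], [-1.21, 2.06], [-1.07, 1.41], [-3.16, 2.05], [-2.99, -0.16], [-3.1, 3.1]. Speed limits (rad/s): [2.79, 2.79, 3.14, 3.14, 3.14, 3.14].

### API

Orientations are given as a rotation vector (axis times angle).
In Python, from rig import r gives the robot as it stands.
- The arm moves only by the tool jog_arm, never from a script. Its argument "steps" is a list of rows, each a list of 7 numbers: the closure, from 0 (fully open) to 1 (shut), then the shift along the tool's x, y, z scaled (see below), then the turn, a rotation vector about the tool's x, y, z scaled (see below). A call has 1 to 10 rows; each row is the pose to reach, as a shift and turn from the pose commanded when the call began, along the tool's axes at that moment, turning the shorter way round; what a row does not reach only later rows make up. The controller multiplies each number of a shift by 15 cm and each number of a turn by pi rad. A row lasts 1/8 s, in which the tool goes at most 62.5 mm and 10.7 degrees, less where a joint would pass 70% of its speed; a pose out of reach is approached as far as the arm can. A call with a number of a shift or a turn outside -1 to 1 is refused whole. A call with a gripper value outside its range is refused whole. The fingers move at their own pace and stop on an object; "squeeze" is the grip in N (left out, the last holds). Time passes only in rows, so rows that repeat a pose let the fingers close. It gives the time, the measured TCP pose, the force, the opening and the grip force at its end, in the units of the state.
- r.sense(): the state, without advancing time (a new reading comes with each control period).
- r.grab_frame(name): name is "scene" or "side" or "wrist"; returns (picture, depth): 480x640x3 uint8, blue, green, red; 480x640 float32, m along the optical axis (not along the pixel's ray), 0 where there is no reading.
- r.get_calibration(name): a dict with "camera_matrix" (3x3 intrinsics, pixels), "D" ([k1, k2, p1, p2, k3] as OpenCV has them; the pictures are not rectified), "xyz" and "rotation" of the camera in the world. Camera axes: x right, y up, looking along -z (the intrinsics and any distortion apply to the point x, -y, -z); pixel columns grow to the right and rows downward; lengths in m; the calibration is good to about 2 mm. A picture is of the moment at which its call begins: read the wrist's pose just before it. get_calibration takes no time and is no camera call; for the wrist camera it gives the pose at the moment of the call.
- r.job_done(): hands the job in; it is judged then, once.
The state is a dict: "clock": time; "qpos": joint angles; "joint_velocities": joint speeds; "joint_torque": joint torques, N m; "position": TCP position; "tool_rot": TCP orientation; "ft_force": force on the tool from outside, world axes, zero at the start; "torque": the same for the moment, N m; "gripper_width": opening from 0.0 (shut) to 1.0 (fully open); "grip_force": force on a finger pad.
Only numpy, scipy, OpenCV 4.12 (cv2) and the standard library are available. Lean on these libraries where they do the work, as an engineer would, in place of code of your own. Each camera call takes 0.05 s, during which the arm holds its last target. There are 200 camera calls.

### The job

Complete the pottery's board of test tiles: stand the two loose tiles in its two empty places, squarely in line with the rows, facing the same way as the others, and let go of them. Then take out the control tile, the one with the tab on top, and finish while holding it still in the air in front of the inspection camera: tab up, its smooth front face square to the lens and centred in its view, the middle of the tile 150 mm from the lens. Leave the other three tiles and the things around as they are, and do not touch the camera.

Things in the scene. Friction and masses are not known exactly. Their poses are not given: they have to be found in the camera images.
- loose_a_mid (a point): Loose terracotta tile A, on the bench to the robot's right. L-shaped: upright plate 10 thick (x), 56 wide (y), 80 high; a foot 10 high sticks out 30 behind the plate (-x) at the bottom. Site at the plate's centre, 40 above the underside; x out of the smooth front face (away from the foot), z up. 0.1 to 0.17 kg. Grip it across the 10 mm near the top edge.
- loose_b_mid (a point): Loose tile B, also on the bench to the robot's right: same shape, size, point and axes as loose tile A.
- place_1: An empty place of the board: a flat pale patch 48 (x) x 64. Origin on the board's upper surface where the middle of the underside of a tile's upright plate belongs (the patch, lying also under the foot, is centred 15 behind it, towards -x); x is the way the tile's front face should look, as for all tiles on the board. Either loose tile may go in either place.
- place_2: The other empty place: same as place_1.
- board_far (a point): Plywood ware board, 240 (x) x 290 (y) x 18, fixed. Point on its upper surface, middle of the far 290 edge; x points out over that edge, away from the robot. Six places in two rows of three: rows 50 and 160 in from this edge, places at y -90, 0 and 90. Four are occupied, two empty. All its tiles face the far edge.
- control_mid (a point): Control tile, standing in one of the board's places: plate and foot as loose tile A, plus a tab 30 wide, 10 thick, in the middle of the top edge, total height 108; the only tile with a tab. Site at the centre of the 56 x 80 plate, 40 above the underside; x out of the front face, z up. Grip the tab across its 10 mm (tab: 40 to 68 above the point). 0.11 to 0.19 kg.
- camera_head: Grey camera, black lens 38 across, to the robot's left; fixed. Origin at the lens's front, 260 above the bench. Looks along its own -x, to the robot's side and 0.35 rad (20 degrees) below level; box behind the lens 80 x 52 x 50. A tile is square to it when its point's x, y, z axes are parallel to this body's; its centre then belongs at x = -0.15, y = z = 0 here.
- camera_stand: The camera's fixed stand: a 110 x 110 x 14 foot and a 18 thick post, both centred 75 behind the lens. Origin on the bench straight below the lens.
- bowl: Bystander: terracotta bowl 100 across, 45 high. Origin at its underside.
- jug: Bystander: plaster-coloured mug with a handle, 96 across, 120 high. Origin at its underside.
- brush: Bystander: glaze brush lying on the bench. Origin at its underside.
- stay_1_mid (a point): A plain tile that already stands in its place on the board and stays there: same shape, point and axes as loose tile A.
- stay_2_mid (a point): A plain tile that already stands in its place on the board and stays there: same shape, point and axes as loose tile A.
- stay_3_mid (a point): A plain tile that already stands in its place on the board and stays there: same shape, point and axes as loose tile A.
Things that resemble listed ones, but are neither listed nor needed, are in the scene too. What is shaped like the part that bears loose_a_mid but pink or yellow is not meant.

How it is judged:
By the outcome, as a careful person would: the job done as asked, in the order asked, and still so for the second after the job is handed in, while the arm keeps its last pose, push and grip.
It also fails if it takes over 69 s, if anything falls off the work surface, if the arm or the gripper's body presses on something with over 40 N, if the wrist force passes 120 N, or if a joint passes its speed limit or range.

## Working session

There is one attempt and no reset: what is moved stays moved. The work goes in short steps, Python scripts to look and compute and a tool call to move; the robot and the scene stay as the last step left them, time stands still between calls to the robot, and variables do not carry over. Pictures are saved under pics/ and viewed, at most 10 in all, crops included, and the job is handed in when it is done.

Besides the shell and the picture viewer there is one more tool, called after "Emit:" in YAML: its name, and indented under it one key for each argument. jog_arm: Moves the arm, as the interface text tells. Its arguments: {"type":"object","properties":{"steps":{"type":"array","items":{"type":"array","items":{"type":"number","minimum":-1,"maximum":1}}},"squeeze":{"type":"number"}},"required":["steps"]}

```bash
ls; mkdir -p pics; cat > h.py <<'E'
import numpy as np, cv2
from scipy.spatial.transform import Rotation as R
from rig import r
def calib(n):
    c=r.get_calibration(n); rot=np.array(c["rotation"],float)
    M=rot if rot.shape==(3,3) else R.from_rotvec(rot).as_matrix()
    return np.array(c["camera_matrix"]),np.array(c["D"],float),np.array(c["xyz"]),M
def cloud(n,depth,c=None):
    K,D,t,M=c or calib(n)
    v,u=np.mgrid[0:480,0:640]
    p=cv2.undistortPoints(np.stack([u,v],-1).reshape(-1,1,2).astype(np.float64),K,D).reshape(480,640,2)
    P=np.stack([p[...,0]*depth,-p[...,1]*depth,-depth],-1)@M.T+t
    P[depth<=0]=np.nan
    return P
def snap(n,name):
    c=calib(n); im,d=r.grab_frame(n); cv2.imwrite(f"pics/{name}.png",im); np.savez(f"{name}.npz",im=im,d=d,P=cloud(n,d,c)); return im,d
E
python3 - <<'E'
from h import *
print(r.sense())
for n in("scene","side"): 
    snap(n,n+"0"); c=r.get_calibration(n); print(c)
E
```

```text
pics
{'clock': 0.0, 'qpos': array([ 2.58628711e-01,  3.85561817e-01,  6.59235639e-03, -5.21957757e-04,
       -1.19399882e+00, -2.58595138e-01]), 'joint_velocities': array([-0.00121969, -0.00014874, -0.00272673, -0.00023421, -0.00038369,
       -0.00017568]), 'joint_torque': array([-9.55001960e-04, -3.92286408e+01,  1.88399577e+01,  4.18616563e+00,
       -4.72148502e-03,  8.27910434e-07]), 'position': array([6.24398343e-01, 3.88676978e-05, 2.30201910e-01]), 'tool_rot': array([ 2.22010919, -2.22046222, -0.00237276]), 'ft_force': array([0.07049619, 0.21470464, 0.75521623]), 'torque': array([ 0.03423803, -0.0032057 , -0.00697278]), 'grip_force': 0.0, 'gripper_width': 1.0007041120781746}
{'camera_matrix': array([[493.80566253,   0.        , 315.73334197],
       [  0.        , 493.80566253, 231.3865807 ],
       [  0.        ,   0.        ,   1.        ]]), 'D': array([0.0418311, 0.       , 0.       , 0.       , 0.       ]), 'xyz': array([ 1.15497689, -0.22584971,  1.07131118]), 'rotation': array([0.54923362, 0.383386  , 1.13468362])}
{'camera_matrix': array([[497.80151904,   0.        , 315.50333167],
       [  0.        , 497.80151904, 229.58458544],
       [  0.        ,   0.        ,   1.        ]]), 'D': array([0.02854767, 0.        , 0.        , 0.        , 0.        ]), 'xyz': array([ 0.08154165, -0.71553194,  1.11715657]), 'rotation': array([ 0.73114543, -0.2116466 , -0.5223605 ])}
```

View pics/scene0.png

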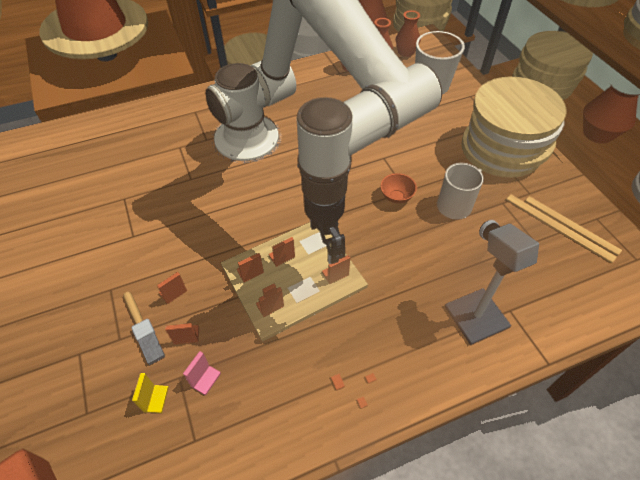

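View pics/side0.png

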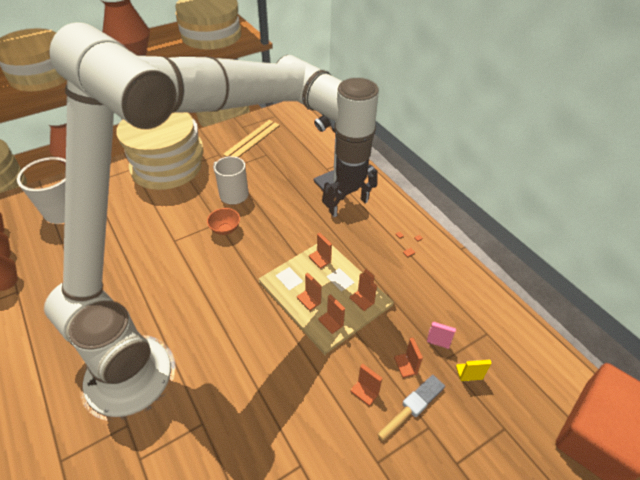

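The scene view shows the board in the middle, with white patches at (314,243) and (303,290). The tabbed tile is near (271,299) and the loose tiles are at (171,287) and (182,334). The camera is at (508,242). The side view agrees.

```bash
cat > meas.py <<'E'
from h import *
from scipy.spatial import cKDTree
from scipy.sparse.csgraph import connected_components
def load(n):
    z=np.load(n+".npz"); hsv=cv2.cvtColor(z["im"],cv2.COLOR_BGR2HSV).astype(int); return z["im"],hsv,z["P"]
A=[];W=[];B=[];C=[]
for n in("scene0","side0"):
    im,hsv,P=load(n); h,s,v=hsv[...,0],hsv[...,1],hsv[...,2]
    ok=np.isfinite(P[...,0])&(P[...,0]>.3)&(P[...,0]<1.0)&(P[...,1]>-.5)&(P[...,1]<.45)
    terra=ok&(h<11)&(s>130)&(P[...,2]>0.005)&(P[...,2]<.14)
    white=ok&(s<70)&(v>130)&(abs(P[...,2]-.018)<.008)&(P[...,1]<.2)
    bd=ok&(abs(P[...,2]-.018)<.006)&(abs(P[...,1])<.25)
    cam=ok&(s<70)&(P[...,1]>.1)&(P[...,2]>.15)&(P[...,0]>.5)
    print(n,terra.sum(),white.sum(),bd.sum(),cam.sum(),"bench z",np.nanmedian(P[ok&(abs(P[...,2])<.008)][:,2]))
    A.append(P[terra]);W.append(P[white]);B.append(P[bd]);C.append(P[cam])
def clusters(X,d,mn):
    X2=X[:,:2]; g=cKDTree(X2).sparse_distance_matrix(cKDTree(X2),d); k,l=connected_components(g)
    return [X[l==i] for i in range(k) if (l==i).sum()>mn]
def rect(X): 
    (c,s,a)=cv2.minAreaRect((X[:,:2]*1000).astype(np.float32)); return np.round(c,1),np.round(s,1),round(a,1)
for nm,Ws in zip(("scene","side"),W):
    for X in clusters(Ws,.006,40): print("white",nm,len(X),rect(X),X[:,2].mean().round(4))
for nm,As in zip(("scene","side"),A):
  for X in clusters(As,.006,60):
    zt=np.percentile(X[:,2],99); 
    U=X[X[:,2]>(.045)]
    if len(U)<20: continue
    m=U[:,:2].mean(0); w,V=np.linalg.eigh(np.cov(U[:,:2].T)); a=np.degrees(np.arctan2(V[1,1],V[0,1]))
    print("tile",nm,len(X),"ztop",zt.round(3),"upper",rect(U),"pca",a.round(1),"foot",(X[X[:,2]<(.04)][:,:2].mean(0)*1000).round(0))
for nm,Bs in zip(("scene","side"),B):
  X=max(clusters(Bs,.006,200),key=len); print("board",nm,rect(X),X[:,2].mean())
np.save("cam.npy",np.vstack(C))
print("cam",[ (len(c),c.mean(0).round(3)) for c in C])
E
python3 meas.py
```

```text
scene0 2470 1080 7091 6028 bench z 0.00013336412014464116
side0 3124 1400 5686 1370 bench z -0.0005178712855257173
white scene 314 (array([466.7,  36. ]), array([51.5, 57.8]), 6.4) 0.0183
white scene 434 (array([584.6, -38.4]), array([47.8, 64. ]), 6.2) 0.0186
white scene 300 (array([ 546.1, -417.8]), array([60.7, 41.5]), 9.3) 0.0195
white side 341 (array([465.3,  40.2]), array([50.1, 68.6]), 7.9) 0.0181
white side 334 (array([584., -37.]), array([53.5, 67.3]), 4.8) 0.0181
white side 725 (array([ 566.5, -413.2]), array([105.5,  42.1]), 11.0) 0.0176
tile scene 592 ztop 0.046 upper (array([383.6, 324.6]), array([93.1, 54.1]), 60.4) pca 60.2 foot [380. 327.]
tile scene 70 ztop 0.047 upper (array([428.5, 298.3]), array([89.5, 33.6]), 60.8) pca 52.0 foot [434. 300.]
tile scene 252 ztop 0.1 upper (array([491.8, -53.3]), array([10.6, 54.9]), 9.3) pca 98.0 foot [485. -61.]
tile scene 316 ztop 0.101 upper (array([ 503.3, -141.7]), array([12.9, 54.1]), 8.3) pca 97.0 foot [ 507. -143.]
tile scene 449 ztop 0.083 upper (array([ 474. , -330.1]), array([12.7, 55.1]), 18.4) pca 108.5 foot [ 477. -32
[... 633 characters left out ...]
 98.7 foot [ 483. -146.]
tile side 533 ztop 0.083 upper (array([ 595.1, -335. ]), array([55.8, 11.7]), 74.8) pca 74.1 foot [ 580. -333.]
tile side 631 ztop 0.082 upper (array([ 470.2, -330.2]), array([11.8, 55.1]), 18.1) pca 107.4 foot [ 456. -336.]
board scene (array([530.3, -45.9]), array([244.4, 290.2]), 6.9) 0.01794272605007539
board side (array([529.3, -43.9]), array([242.7, 294.1]), 7.2) 0.01766970820327073
cam [(6028, array([0.629, 0.182, 0.505])), (1370, array([0.581, 0.153, 0.525]))]meas.py:29: RuntimeWarning: Mean of empty slice.
  print("tile",nm,len(X),"ztop",zt.round(3),"upper",rect(U),"pca",a.round(1),"foot",(X[X[:,2]<(.04)][:,:2].mean(0)*1000).round(0))
  ret = um.true_divide(
```

Emit:
jog_arm:
  steps:
    - [0, 0.4, 0, 0, 0, 0, 0]
    - [0, 0.8, 0, 0, 0, 0, 0]
    - [0, 1, 0.1, 0, 0, 0, 0]

```text
clock: 0.48
position: [0.6096, -0.1524, 0.2301]
tool_rot: [2.218, -2.223, -0.002]
ft_force: [-0.1, 0.4, 0.4]
gripper_width: 1.003
grip_force: 0.0
```

```bash
cat >> h.py <<'E'
R0=np.array([[0,-1,0],[-1,0,0],[0,0,-1.]])
def go(p,yaw=None,Rt=None):
    s=r.sense(); M=R.from_rotvec(s["tool_rot"]).as_matrix(); t=s["position"]
    if Rt is None: Rt=R.from_euler("z",yaw,degrees=True).as_matrix()@R0
    d=M.T@(np.array(p)-t)/.15; w=R.from_matrix(M.T@Rt).as_rotvec()/np.pi
    print("clk",round(s["clock"],2),"pos",t.round(4),"grip",round(s["gripper_width"],3),round(s["grip_force"],1),"shift",d.round(4),"turn",w.round(4))
E
python3 - <<'E'
from h import *
go([.597,-.3345,.23],-16)
for n,(u0,u1,v0,v1) in {"scene0":(440,560,200,350),"side0":(300,345,100,200)}.items():
    z=np.load(n+".npz");P=z["P"][v0:v1,u0:u1].reshape(-1,3); im=z["im"][v0:v1,u0:u1].reshape(-1,3).astype(int)
    hsv=cv2.cvtColor(z["im"],cv2.COLOR_BGR2HSV)[v0:v1,u0:u1].reshape(-1,3).astype(int)
    g=(hsv[:,1]<80)&np.isfinite(P[:,0])&(P[:,1]>.15)
    F=P[g&(abs(P[:,2]-.014)<.005)]; H=P[g&(P[:,2]>.225)&(P[:,2]<.36)]
    print(n,len(F),len(H))
    if len(F)>30: print("foot",cv2.minAreaRect((F[:,:2]*1000).astype(np.float32)))
    if len(H)>30: print("head",cv2.minAreaRect((H[:,:2]*1000).astype(np.float32)),H.min(0),H.max(0))
    L=P[(hsv[:,2]<60)&np.isfinite(P[:,0])&(P[:,2]>.225)&(P[:,2]<.34)&(P[:,1]>.15)]
    if len(L): print("dark",len(L),L.mean(0),L.min(0),L.max(0))
E
```

```text
clk 0.47 pos [ 0.6096 -0.1524  0.2301] grip 1.003 0.0 shift [1.2139e+00 8.1600e-02 9.0000e-04] turn [ 0.0005 -0.0001  0.0882]
scene0 1674 1323
foot ((678.8271484375, 354.4330139160156), (131.31753540039062, 396.1048583984375), 72.75537109375)
head ((781.0565795898438, 313.3056335449219), (123.49717712402344, 52.98041534423828), 0.8569377064704895) [0.71929478 0.28661178 0.25224196] [0.84282194 0.34058916 0.32440993]
side0 195 199
foot ((769.1272583007812, 325.4620056152344), (120.07804107666016, 73.9639663696289), 70.34054565429688)
head ((748.761474609375, 310.1163635253906), (53.206912994384766, 58.137935638427734), 58.502410888671875) [0.71675002 0.28750583 0.22509299] [0.78484132 0.33722618 0.29563452]
dark 39 [0.74341267 0.30120608 0.27132584] [0.71675002 0.29335629 0.22509299] [0.78484132 0.32118243 0.28489279]
```

Emit:
jog_arm:
  steps:
    - [0, 0.4, 0.03, 0, 0, 0, 0]
    - [0, 0.8, 0.06, 0, 0, 0, 0.03]
    - [0, 1, 0.08, 0.2, 0, 0, 0.088]
    - [0, 1, 0.08, 0.2, 0, 0, 0.088]

```text
clock: 0.98
position: [0.5955, -0.3015, 0.1973]
tool_rot: [1.887, -2.507, -0.01]
ft_force: [0.3, 0.3, 0.3]
gripper_width: 1.0
grip_force: 0.0
```

```bash
python3 - <<'E'
from h import *
snap("wrist","w1"); go([.597,-.3345,.20],-16)
E
```

```text
clk 1.02 pos [ 0.5968 -0.3006  0.1993] grip 0.999 0.0 shift [ 0.217  -0.0628 -0.0047] turn [0.0013 0.     0.0007]
```

View pics/w1.png

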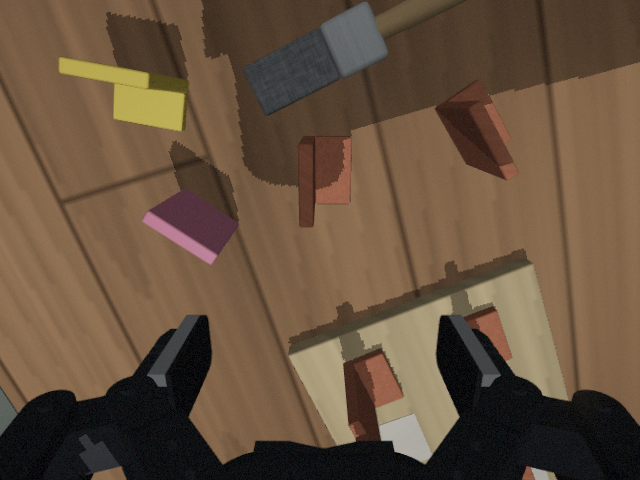

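The wrist picture shows tile B with its plate edge at u≈306, v 137–226, and its foot to the right. It is well aligned with the fingers.

```bash
python3 - <<'E'
from h import *
z=np.load("w1.npz");P=z["P"];hsv=cv2.cvtColor(z["im"],cv2.COLOR_BGR2HSV).astype(int)
t=(hsv[...,0]<11)&(hsv[...,1]>110)&(P[...,1]<-.25)
for u0,u1 in((280,370),(430,530)):
    m=np.zeros_like(t);m[60:240,u0:u1]=1
    X=P[t&m]; U=X[X[:,2]>.07]; print(cv2.minAreaRect((U[:,:2]*1000).astype(np.float32)),len(U),np.percentile(X[:,2],98), np.nanmedian(P[260:300,200:240][...,2]))
go([.597,-.3345,.047],-16)
E
```

```text
((597.42626953125, -336.20361328125), (54.99803161621094, 9.867067337036133), 73.5027847290039) 1262 0.08031893208604057 -0.000907905397694031
((472.2838439941406, -330.7067565917969), (10.243629455566406, 56.02466583251953), 18.4812068939209) 1537 0.08023860686812502 -0.000907905397694031
clk 1.02 pos [ 0.5968 -0.3006  0.1993] grip 0.999 0.0 shift [ 0.2171 -0.0669  1.0153] turn [0.0013 0.     0.0007]
```

Emit:
jog_arm:
  steps:
    - [0, 0.228, -0.068, 0, 0, 0, 0.003]
    - [0, 0.228, -0.068, 0.3, 0, 0, 0.003]
    - [0, 0.228, -0.068, 0.6, 0, 0, 0.003]
    - [0, 0.228, -0.068, 0.9, 0, 0, 0.003]
    - [0, 0.228, -0.068, 1, 0, 0, 0.003]
    - [0.5, 0.228, -0.068, 1, 0, 0, 0.003]
    - [1, 0.228, -0.068, 1, 0, 0, 0.003]
    - [1, 0.228, -0.068, 1, 0, 0, 0.003]
    - [1, 0.228, -0.068, 1, 0, 0, 0.003]
    - [1, 0.228, -0.068, 1, 0, 0, 0.003]
  squeeze: 40

```text
clock: 2.28
position: [0.5983, -0.3357, 0.0525]
tool_rot: [1.882, -2.515, 0.0]
ft_force: [-2.5, 1.4, 6.2]
gripper_width: 0.111
grip_force: 41.6
```

```bash
python3 - <<'E'
from h import *
go([.5974,-.3362,.047],-16.5)
E
```

```text
clk 2.27 pos [ 0.5983 -0.3357  0.0525] grip 0.111 41.6 shift [0.0046 0.0047 0.0369] turn [-0.     -0.0001  0.0007]
```

Emit:
jog_arm:
  steps:
    - [1, 0, 0, -0.2, 0, 0, 0]
    - [1, 0, 0, -0.6, 0, 0, 0]
    - [1, 0, 0, -1, 0, 0, -0.04]
    - [1, 0, 0, -1, 0, 0, -0.09]
    - [1, 0, 0, -1, 0, 0, -0.13]
    - [1, 0, 0, -1, 0, 0, -0.13]

```text
clock: 3.02
position: [0.5982, -0.3355, 0.2008]
tool_rot: [-2.351, 2.083, 0.001]
ft_force: [-1.2, 0.5, -2.1]
gripper_width: 0.108
grip_force: 40.7
```

```bash
python3 - <<'E'
from h import *
go([.5985,-.0375,.21],7.1)
E
```

```text
clk 3.02 pos [ 0.5982 -0.3355  0.2008] grip 0.108 40.7 shift [-1.9721 -0.2412 -0.0604] turn [ 0.0001  0.0002 -0.001 ]
```

Emit:
jog_arm:
  steps:
    - [1, -0.35, -0.04, -0.05, 0, 0, 0]
    - [1, -0.7, -0.08, -0.06, 0, 0, 0]
    - [1, -1, -0.12, -0.06, 0, 0, 0]

```text
clock: 3.4
position: [0.5978, -0.183, 0.2101]
tool_rot: [-2.351, 2.084, 0.0]
ft_force: [0.7, 0.0, -1.5]
gripper_width: 0.11
grip_force: 40.6
```

Emit:
jog_arm:
  steps:
    - [1, -0.35, -0.04, 0, 0, 0, 0]
    - [1, -0.7, -0.08, 0, 0, 0, 0]
    - [1, -0.972, -0.12, 0, 0, 0, 0]
    - [1, -0.972, -0.12, 0, 0, 0, 0]
    - [1, -0.972, -0.12, 0, 0, 0, 0]

```text
clock: 4.03
position: [0.5979, -0.0379, 0.21]
tool_rot: [2.352, -2.082, -0.0]
ft_force: [0.3, -0.1, -1.5]
gripper_width: 0.113
grip_force: 40.7
```

```bash
python3 - <<'E'
from h import *
go([.5985,-.0375,.0715],7.1)
snap("wrist","w2"); snap("side","side2")
E
```

```text
clk 4.03 pos [ 0.5979 -0.0379  0.21  ] grip 0.113 40.7 shift [-0.0022 -0.0045  0.9235] turn [ 0.0002 -0.     -0.0008]
```

View pics/w2.png

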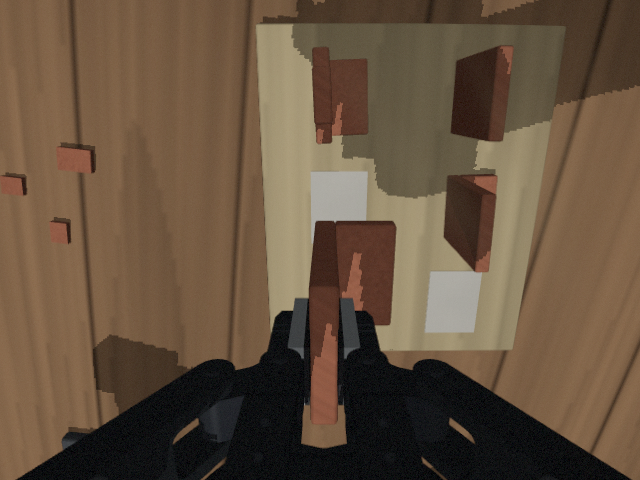

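The wrist view shows the board outline from (257,25) to (565,28) and down to (270,350). One patch is at (338,195) and the other at (453,302). The held tile hangs aligned with the rows.

```bash
python3 - <<'E'
from h import *
z=np.load("w2.npz");P=z["P"];hsv=cv2.cvtColor(z["im"],cv2.COLOR_BGR2HSV).astype(int)
m=(abs(P[...,2]-.018)<.005)
k,l,st,_=cv2.connectedComponentsWithStats(m.astype(np.uint8)); i=1+np.argmax(st[1:,4]); X=P[l==i]
c,s,a=cv2.minAreaRect((X[:,:2]*1000).astype(np.float32)); print("board",c,s,a,np.median(X[:,2]))
w=(hsv[...,1]<70)&(hsv[...,2]>90)&m
k,l,st,_=cv2.connectedComponentsWithStats(w.astype(np.uint8))
for i in range(1,k):
    if st[i,4]>300: print("patch",cv2.minAreaRect((P[l==i][:,:2]*1000).astype(np.float32)),st[i])
t=(hsv[...,0]<11)&(hsv[...,1]>110)&(P[...,2]<.14)&(P[...,2]>.085)&(P[...,0]<.7)
k,l,st,_=cv2.connectedComponentsWithStats(t.astype(np.uint8))
for i in range(1,k):
    if st[i,4]>150:
        Q=P[l==i]; print("tile",cv2.minAreaRect((Q[:,:2]*1000).astype(np.float32)),st[i],Q[:,2].max())
t=(hsv[...,0]<11)&(hsv[...,1]>110)&(P[...,2]>.15)
Q=P[t]; print("held",len(Q),[ (zz,np.median(Q[abs(Q[:,2]-zz)<.003],0).round(4) if (abs(Q[:,2]-zz)<.003).any() else 0) for zz in (.16,.17,.19,.21,.23)])
Q=P[t&(P[...,2]>.222)]; print(cv2.minAreaRect((Q[:,:2]*1000).astype(np.float32)),P[t][:,2].max())
E
```

```text
board (530.4446411132812, -45.71800231933594) (240.742431640625, 290.6125183105469) 6.97006893157959 0.017356680173400835
patch ((585.9592895507812, -40.17795944213867), (51.95927047729492, 65.1285629272461), 9.178393363952637) [ 306  169   62   75 2970]
patch ((466.2352294921875, 38.737274169921875), (49.96324920654297, 67.58110809326172), 6.896599292755127) [ 424  270   58   65 3239]
tile ((609.3302612304688, -126.19342041015625), (9.7978515625, 55.24034881591797), 9.093006134033203) [ 312   47   20   97 1607] 0.1271598327736874
tile ((502.002685546875, -141.03065490722656), (10.655670166015625, 54.866424560546875), 7.679427146911621) [ 481   46   33   95 1602] 0.09987543034073043
tile ((489.8453369140625, -52.40563201904297), (10.332372665405273, 55.766357421875), 9.772202491760254) [ 469  191   27   81 1323] 0.09986219395238999
held 10522 [(0.16, array([ 0.5861, -0.0676,  0.161 ])), (0.17, array([ 0.5763, -0.0474,  0.1674])), (0.19, array([ 0.6006, -0.0658,  0.1903])), (0.21, array([ 0.601 , -0.0658,  0.2101])), (0.23, array([ 0.6011, -0.0657,  0.23  ]))]
((602.3550415039062, -39.32314682006836), (55.52674102783203, 111.94464874267578), 81.4342269897461) 0.2976271580973814
```

Emit:
jog_arm:
  steps:
    - [1, -0.002, -0.0137, 0, 0, 0, 0]
    - [1, -0.002, -0.0137, 0.3, 0, 0, 0]
    - [1, -0.002, -0.0137, 0.6, 0, 0, 0]
    - [1, -0.002, -0.0137, 0.8, 0, 0, 0]
    - [1, -0.002, -0.0137, 0.88, 0, 0, 0]
    - [1, -0.002, -0.0137, 0.917, 0, 0, 0]
    - [1, -0.002, -0.0137, 0.917, 0, 0, 0]
    - [1, -0.002, -0.0137, 0.917, 0, 0, 0]

```text
clock: 5.12
position: [0.6009, -0.0371, 0.0741]
tool_rot: [-2.352, 2.08, -0.003]
ft_force: [1.1, 0.5, -0.8]
gripper_width: 0.111
grip_force: 40.6
```

```bash
python3 - <<'E'
from h import *
go([.5999,-.0373,.0715],7); print(r.sense()["ft_force"])
E
```

```text
clk 5.12 pos [ 0.6009 -0.0371  0.0741] grip 0.111 40.6 shift [0.0007 0.007  0.0173] turn [-0.0008  0.      0.0001]
[ 1.13364398  0.51088506 -0.81271899]
```

Emit:
jog_arm:
  steps:
    - [1, 0, 0.006, 0.006, 0, 0, 0]
    - [1, 0, 0.006, 0.012, 0, 0, 0]
    - [1, 0, 0.006, 0.012, 0, 0, 0]

```text
clock: 5.5
position: [0.5991, -0.0372, 0.071]
tool_rot: [-2.353, 2.081, -0.0]
ft_force: [0.9, -0.3, -1.2]
gripper_width: 0.108
grip_force: 40.6
```

Emit:
jog_arm:
  steps:
    - [1, 0, 0, 0.006, 0, 0, 0]
    - [1, 0, 0, 0.006, 0, 0, 0]

```text
clock: 5.75
position: [0.5993, -0.0372, 0.0705]
tool_rot: [-2.353, 2.081, -0.001]
ft_force: [-1.2, -0.1, 2.2]
gripper_width: 0.11
grip_force: 41.2
```

Emit:
jog_arm:
  steps:
    - [0.8, 0, 0, 0, 0, 0, 0]
    - [0.7, 0, 0, 0, 0, 0, 0]
    - [0.5, 0, 0, 0, 0, 0, 0]
    - [0.5, 0, 0, 0, 0, 0, 0]
    - [0.5, 0, 0, -0.2, 0, 0, 0]
    - [0.5, 0, 0, -0.6, 0, 0, 0]
    - [0.5, 0, 0, -1, 0, 0, 0]
    - [0.5, 0, 0, -1, 0, 0, 0]

```text
clock: 6.75
position: [0.6022, -0.0371, 0.2265]
tool_rot: [-2.347, 2.074, -0.014]
ft_force: [0.1, 0.4, -0.2]
gripper_width: 0.497
grip_force: 0.0
```

```bash
python3 - <<'E'
from h import *
go([.4723,-.3307,.22],18.5); snap("wrist","w3")
z=np.load("w3.npz");P=z["P"];hsv=cv2.cvtColor(z["im"],cv2.COLOR_BGR2HSV).astype(int)
t=(hsv[...,0]<11)&(hsv[...,1]>110)&(P[...,2]<.14)&(P[...,2]>.085)&(P[...,0]<.7)
k,l,st,_=cv2.connectedComponentsWithStats(t.astype(np.uint8))
for i in range(1,k):
    if st[i,4]>150:
        Q=P[l==i]; print("tile",cv2.minAreaRect((Q[:,:2]*1000).astype(np.float32)),st[i],Q[:,2].max())
E
```

```text
clk 6.75 pos [ 0.6022 -0.0371  0.2265] grip 0.497 0.0 shift [1.836  1.1008 0.0303] turn [-0.0041 -0.0006 -0.0635]
tile ((501.9809875488281, -141.2826690673828), (10.67943286895752, 54.855934143066406), 7.573802947998047) [ 482   49   31   90 1350] 0.09950568157133649
tile ((609.2872314453125, -126.21397399902344), (9.813201904296875, 54.94822311401367), 9.437675476074219) [ 323   51   19   90 1378] 0.12803252371427987
tile ((598.86572265625, -38.09968948364258), (9.40965747833252, 55.26457977294922), 7.186147212982178) [ 324  187   14   78 1036] 0.09925187665680335
tile ((489.3164367675781, -52.74322509765625), (10.920454978942871, 55.39175796508789), 8.735824584960938) [ 470  186   26   78 1218] 0.09931537828612241
tile ((588.9418334960938, 51.22162628173828), (9.708170890808105, 56.176944732666016), 6.240252494812012) [322 300  14  68 815] 0.09898538545849483
```

Emit:
jog_arm:
  steps:
    - [0, 0.33, 0.2, 0.03, 0, 0, 0]
    - [0, 0.66, 0.4, 0.03, 0, 0, 0]
    - [0, 0.95, 0.57, 0.03, 0, 0, 0]

```text
clock: 7.18
position: [0.5298, -0.1903, 0.2138]
tool_rot: [2.352, -2.08, -0.005]
ft_force: [0.9, 0.6, 0.1]
gripper_width: 1.0
grip_force: 0.0
```

Emit:
jog_arm:
  steps:
    - [0, 0.33, 0.2, 0, 0, 0, -0.03]
    - [0, 0.66, 0.4, 0, 0, 0, -0.0635]
    - [0, 0.886, 0.531, 0, 0, 0, -0.0635]
    - [0, 0.886, 0.531, 0, 0, 0, -0.0635]
    - [0, 0.886, 0.531, 0, 0, 0, -0.0635]

```text
clock: 7.8
position: [0.4684, -0.3304, 0.2143]
tool_rot: [2.548, -1.837, -0.004]
ft_force: [0.8, 0.0, -0.7]
gripper_width: 0.998
grip_force: 0.0
```

```bash
python3 - <<'E'
from h import *
go([.4723,-.3307,.05],18.5); snap("wrist","w4")
z=np.load("w4.npz");P=z["P"];hsv=cv2.cvtColor(z["im"],cv2.COLOR_BGR2HSV).astype(int)
t=(hsv[...,0]<11)&(hsv[...,1]>110)&(P[...,2]<.14)&(P[...,2]>.07)&(P[...,1]<-.25)
k,l,st,_=cv2.connectedComponentsWithStats(t.astype(np.uint8))
for i in range(1,k):
    if st[i,4]>150:
        Q=P[l==i]; print("tile",cv2.minAreaRect((Q[:,:2]*1000).astype(np.float32)),st[i],Q[:,2].max())
E
```

```text
clk 7.8 pos [ 0.4684 -0.3304  0.2143] grip 0.998 0.0 shift [ 0.0123 -0.0255  1.0953] turn [ 0.0005  0.0005 -0.0004]
tile ((471.8065490722656, -331.0134582519531), (9.61038589477539, 55.24241256713867), 18.06241226196289) [ 312  185   14   75 1011] 0.08179263789990004
```

Emit:
jog_arm:
  steps:
    - [0, 0.012, -0.024, 0, 0, 0, 0]
    - [0, 0.012, -0.024, 0.35, 0, 0, 0]
    - [0, 0.012, -0.024, 0.7, 0, 0, 0]
    - [0, 0.012, -0.024, 1, 0, 0, 0]

```text
clock: 8.35
position: [0.4733, -0.3303, 0.0639]
tool_rot: [-2.55, 1.834, 0.0]
ft_force: [0.1, -0.2, 0.2]
gripper_width: 1.0
grip_force: 0.0
```

Emit:
jog_arm:
  steps:
    - [0, 0, 0, 0.09, 0, 0, 0]
    - [0, 0, 0, 0.09, 0, 0, 0]
    - [0.5, 0, 0, 0.09, 0, 0, 0]
    - [1, 0, 0, 0.09, 0, 0, 0]
    - [1, 0, 0, 0.09, 0, 0, 0]
    - [1, 0, 0, 0.09, 0, 0, 0]
    - [1, 0, 0, 0.09, 0, 0, 0]
    - [1, 0, 0, 0.09, 0, 0, 0]

```text
clock: 9.35
position: [0.4731, -0.3315, 0.0526]
tool_rot: [2.549, -1.836, 0.001]
ft_force: [0.4, 1.1, 3.7]
gripper_width: 0.106
grip_force: 41.4
```

```bash
python3 - <<'E'
from h import *
go([.4723,-.3307,.05],18.5)
E
```

```text
clk 9.35 pos [ 0.4731 -0.3315  0.0526] grip 0.106 41.4 shift [-0.0068  0.003   0.0175] turn [-0.0001 -0.0002 -0.0002]
```

Emit:
jog_arm:
  steps:
    - [1, 0, 0, -0.2, 0, 0, 0]
    - [1, 0, 0, -0.6, 0, 0, 0]
    - [1, 0, 0, -1, 0, 0, 0.03]
    - [1, 0, 0, -1, 0, 0, 0.064]
    - [1, 0, 0, -1, 0, 0, 0.064]

```text
clock: 9.98
position: [0.4725, -0.3309, 0.2017]
tool_rot: [-2.352, 2.082, 0.001]
ft_force: [-1.0, -0.9, -1.9]
gripper_width: 0.108
grip_force: 40.6
```

```bash
python3 - <<'E'
from h import *
go([.4795,.0385,.21],7)
E
```

```text
clk 9.97 pos [ 0.4725 -0.3309  0.2017] grip 0.108 40.6 shift [-2.4388 -0.3455 -0.0526] turn [-0.      0.0003 -0.0002]
```

Emit:
jog_arm:
  steps:
    - [1, -0.33, -0.05, -0.053, 0, 0, 0]
    - [1, -0.66, -0.1, -0.053, 0, 0, 0]
    - [1, -0.95, -0.135, -0.053, 0, 0, 0]

```text
clock: 10.35
position: [0.4748, -0.1858, 0.2083]
tool_rot: [2.352, -2.08, -0.005]
ft_force: [0.5, -0.2, -1.8]
gripper_width: 0.11
grip_force: 40.5
```

Emit:
jog_arm:
  steps:
    - [1, -0.33, -0.05, 0, 0, 0, 0]
    - [1, -0.66, -0.1, 0, 0, 0, 0]
    - [1, -0.95, -0.135, 0, 0, 0, 0]

```text
clock: 10.72
position: [0.4777, -0.0419, 0.2085]
tool_rot: [2.352, -2.079, -0.003]
ft_force: [1.4, 0.8, -1.1]
gripper_width: 0.109
grip_force: 40.5
```

Emit:
jog_arm:
  steps:
    - [1, -0.3, -0.04, 0, 0, 0, 0]
    - [1, -0.539, -0.076, 0, 0, 0, 0]
    - [1, -0.539, -0.076, 0, 0, 0, 0]
    - [1, -0.539, -0.076, 0, 0, 0, 0]

```text
clock: 11.22
position: [0.4795, 0.0378, 0.2088]
tool_rot: [2.351, -2.08, -0.002]
ft_force: [1.2, 0.2, -2.4]
gripper_width: 0.108
grip_force: 40.6
```

```bash
python3 - <<'E'
from h import *
go([.4795,.0385,.0725],7)
E
```

```text
clk 11.22 pos [0.4795 0.0378 0.2088] grip 0.108 40.6 shift [-0.0053 -0.0029  0.9089] turn [ 0.0009 -0.0002 -0.    ]
```

Emit:
jog_arm:
  steps:
    - [1, -0.004, 0, 0.3, 0, 0, 0]
    - [1, -0.004, 0, 0.6, 0, 0, 0]
    - [1, -0.004, 0, 0.8, 0, 0, 0]
    - [1, -0.004, 0, 0.88, 0, 0, 0]
    - [1, -0.004, 0, 0.909, 0, 0, 0]
    - [1, -0.004, 0, 0.909, 0, 0, 0]
    - [1, -0.004, 0, 0.909, 0, 0, 0]

```text
clock: 12.1
position: [0.481, 0.0389, 0.0748]
tool_rot: [-2.35, 2.081, -0.002]
ft_force: [-0.1, -0.2, -2.3]
gripper_width: 0.114
grip_force: 40.5
```

```bash
python3 - <<'E'
from h import *
go([.4795,.0385,.0705],7)
E
```

```text
clk 12.1 pos [0.481  0.0389 0.0748] grip 0.114 40.5 shift [0.0018 0.0102 0.0283] turn [-0.0008  0.0002 -0.0003]
```

Emit:
jog_arm:
  steps:
    - [1, 0.001, 0.005, 0.008, 0, 0, 0]
    - [1, 0.001, 0.005, 0.016, 0, 0, 0]
    - [1, 0.001, 0.005, 0.02, 0, 0, 0]
    - [1, 0.001, 0.005, 0.02, 0, 0, 0]

```text
clock: 12.6
position: [0.4794, 0.0385, 0.0706]
tool_rot: [2.352, -2.083, -0.0]
ft_force: [-0.4, -0.0, -0.9]
gripper_width: 0.108
grip_force: 40.6
```

Emit:
jog_arm:
  steps:
    - [1, 0, 0, 0.004, 0, 0, 0]
    - [1, 0, 0, 0.004, 0, 0, 0]
    - [0.8, 0, 0, 0.004, 0, 0, 0]
    - [0.7, 0, 0, 0.004, 0, 0, 0]
    - [0.5, 0, 0, 0.004, 0, 0, 0]
    - [0.5, 0, 0, 0.004, 0, 0, 0]
    - [0.5, 0, 0, -0.2, 0, 0, 0]
    - [0.5, 0, 0, -0.6, 0, 0, 0]
    - [0.5, 0, 0, -1, 0, 0, 0]
    - [0.5, 0, 0, -1, 0, 0, 0]

```text
clock: 13.85
position: [0.4824, 0.0393, 0.2259]
tool_rot: [-2.345, 2.075, -0.01]
ft_force: [-0.4, 0.5, -0.8]
gripper_width: 0.501
grip_force: 0.0
```

```bash
python3 - <<'E'
from h import *
go([.535,.2,.33],7)
E
```

```text
clk 13.85 pos [0.4824 0.0393 0.2259] grip 0.501 0.0 shift [-1.0222 -0.4865 -0.6857] turn [-0.0038  0.0007 -0.0002]
```

```bash
cat > cam.py <<'E'
from h import *
import sys
snap("side","side5"); snap("scene","scene5")
for n in("scene0","scene5","side5"):
    z=np.load(n+".npz");P=z["P"];hsv=cv2.cvtColor(z["im"],cv2.COLOR_BGR2HSV).astype(int)
    near=(P[...,0]>.66)&(P[...,0]<.9)&(P[...,1]>.22)&(P[...,1]<.42)
    F=near&(abs(P[...,2]-.014)<.004)&(hsv[...,1]<80)
    F=cv2.morphologyEx(F.astype(np.uint8),cv2.MORPH_OPEN,np.ones((3,3)))
    k,l,st,_=cv2.connectedComponentsWithStats(F)
    if k>1:
        X=P[l==1+np.argmax(st[1:,4])]; print(n,"foot",len(X),cv2.minAreaRect((X[:,:2]*1000).astype(np.float32)))
    H=near&(P[...,2]>.215)&(P[...,2]<.36)
    G=P[H&(hsv[...,2]>70)&(hsv[...,1]<70)]; Dk=P[H&(hsv[...,2]<=60)]
    print(n,"grey",len(G),"dark",len(Dk))
    rng=np.random.default_rng(0)
    for _ in range(3):
        if len(G)<80: break
        best=None
        for _ in range(400):
            a,b,c=G[rng.choice(len(G),3,False)]; nn=np.cross(b-a,c-a); 
            if np.linalg.norm(nn)<1e-7: continue
            nn/=np.linalg.norm(nn); i=abs((G-a)@nn)<.0015
            if best is None or i.sum()>best.sum(): best=i
        X=G[best]; m=X.mean(0); v=np.linalg.svd(X-m,full_matrices=False)[2][2]
        print("  plane",len(X),"n",v.round(3),"mean",m.round(4),"yaw",np.degrees(np.arctan2(v[1],v[0])).round(1)); G=G[~best]
    if len(Dk): print("  dark",np.median(Dk,0).round(4),Dk.min(0).round(3),Dk.max(0).round(3))
z=np.load("side5.npz")["im"][60:300,200:520]; a=np.load("scene5.npz")["im"][180:360,400:640]
cv2.imwrite("pics/camcrop.png",np.hstack([cv2.resize(z,(427,320)),cv2.resize(a,(373,320))]))
E
python3 cam.py
```

```text
scene0 foot 911 ((821.0665283203125, 315.2117614746094), (72.56363677978516, 107.97647094726562), 0.4146402180194855)
scene0 grey 1242 dark 0
  plane 583 n [ 0.336  0.008 -0.942] mean [0.7928 0.3129 0.3104] yaw 1.4
  plane 333 n [0.941 0.004 0.34 ] mean [0.8347 0.3133 0.2999] yaw 0.3
  plane 103 n [ 0.41   0.01  -0.912] mean [0.7694 0.3118 0.2996] yaw 1.4
scene5 foot 899 ((826.3959350585938, 313.1646728515625), (66.59602355957031, 109.85987091064453), 4.303823947906494)
scene5 grey 1248 dark 0
  plane 598 n [ 0.343  0.013 -0.939] mean [0.792 0.313 0.31 ] yaw 2.1
  plane 350 n [0.938 0.024 0.345] mean [0.8342 0.3144 0.301 ] yaw 1.5
  plane 91 n [ 0.403 -0.026 -0.915] mean [0.7711 0.3114 0.3005] yaw -3.7
side5 foot 350 ((795.4200439453125, 311.09075927734375), (109.0455322265625, 108.19602966308594), 86.57227325439453)
side5 grey 716 dark 129
  plane 181 n [ 0.357  0.043 -0.933] mean [0.7855 0.3125 0.3073] yaw 6.8
  plane 150 n [ 0.012  0.999 -0.034] mean [0.7952 0.2913 0.2856] yaw 89.3
  plane 71 n [-0.371 -0.187  0.909] mean [0.7651 0.3126 0.2939] yaw -153.2
  dark [0.7575 0.302  0.2582] [0.719 0.294 0.218] [0.81  0.324 0.289]
```

View pics/camcrop.png

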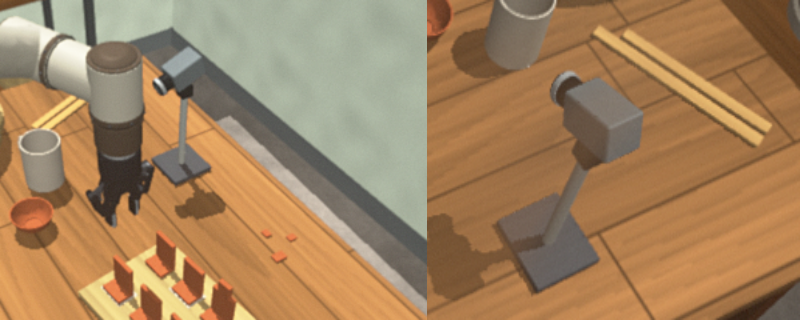

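The six-tile board looks right. The camera crop shows the lens rim at (160,85) left and (565,87) right. I'll look at the lens from close by with the wrist camera.

Emit:
jog_arm:
  steps:
    - [0.5, -0.3, -0.15, -0.25, 0, 0, 0]
    - [0.5, -0.6, -0.3, -0.5, 0, 0, 0]
    - [0.5, -0.9, -0.45, -0.68, 0, 0, 0]
    - [0.5, -1, -0.48, -0.68, 0, 0, 0]
    - [0.5, -1, -0.48, -0.68, 0, 0, 0]

```text
clock: 14.58
position: [0.5319, 0.1964, 0.3197]
tool_rot: [2.349, -2.078, -0.003]
ft_force: [-0.5, -0.1, -0.7]
gripper_width: 0.501
grip_force: 0.0
```

```bash
python3 - <<'E'
from h import *
z=np.array([.91,0,-.41]);z/=np.linalg.norm(z);x=np.array([0,-1.,0]);y=np.cross(z,x)
go([.538,.31,.342],Rt=np.column_stack([x,y,z])); print(np.column_stack([x,y,z]).round(2))
E
```

```text
clk 14.57 pos [0.5319 0.1964 0.3197] grip 0.501 0.0 shift [-0.7467 -0.1315 -0.1512] turn [0.3664 0.0216 0.0349]
[[ 0.   -0.41  0.91]
 [-1.   -0.    0.  ]
 [ 0.   -0.91 -0.41]]
```

Emit:
jog_arm:
  steps:
    - [0.5, -0.15, -0.05, -0.05, 0.06, 0.0036, 0.0058]
    - [0.5, -0.3, -0.1, -0.1, 0.12, 0.0072, 0.0116]
    - [0.5, -0.45, -0.13, -0.15, 0.18, 0.0108, 0.017]
    - [0.5, -0.6, -0.13, -0.15, 0.24, 0.0144, 0.023]
    - [0.5, -0.74, -0.13, -0.15, 0.3, 0.018, 0.029]
    - [0.5, -0.74, -0.13, -0.15, 0.366, 0.0216, 0.035]
    - [0.5, -0.74, -0.13, -0.15, 0.366, 0.0216, 0.035]
    - [0.5, -0.74, -0.13, -0.15, 0.366, 0.0216, 0.035]

```text
clock: 15.58
position: [0.5406, 0.3055, 0.3504]
tool_rot: [-1.54, 1.56, -0.978]
ft_force: [0.1, 0.8, 1.2]
gripper_width: 0.496
grip_force: 0.0
```

```bash
python3 - <<'E'
from h import *
snap("wrist","w6"); print(r.sense()["position"],r.sense()["qpos"])
E
```

```text
[0.53763127 0.3072397  0.34620646] [ 0.70606937  0.06432125 -0.84974563  1.97141626 -0.70372076 -2.43572984]
```

View pics/w6.png

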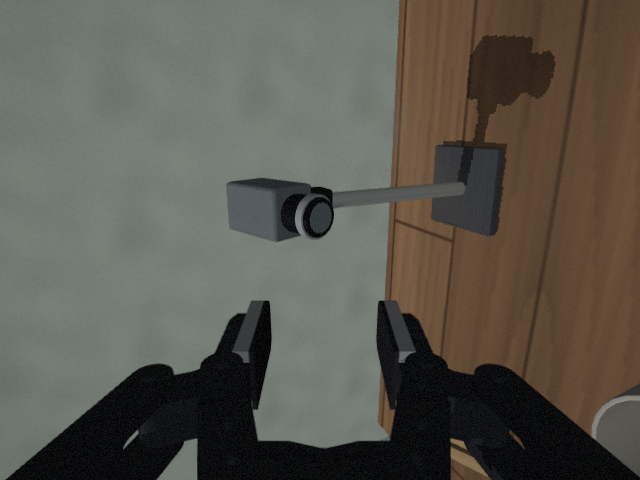

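The lens face shows as a disc with a light rim around (317,215); the box is to its left and the stand's foot is at (468,188).

```bash
python3 - <<'E'
from h import *
z=np.load("w6.npz");P=z["P"];im=z["im"];hsv=cv2.cvtColor(im,cv2.COLOR_BGR2HSV).astype(int)
m=np.zeros((480,640),bool);m[185:248,280:345]=1
X=P[m&np.isfinite(P[...,0])]; X=X[(X[:,0]>.68)&(X[:,0]<.76)&(X[:,2]>.22)&(X[:,2]<.3)]
ex=np.array([.939,0,.343]); print(len(X),np.percentile(X@ex,[1,5,25,50,75,95]).round(4))
rng=np.random.default_rng(0);best=None
for _ in range(800):
    a,b,c=X[rng.choice(len(X),3,False)];nn=np.cross(b-a,c-a)
    if np.linalg.norm(nn)<1e-7: continue
    nn/=np.linalg.norm(nn);i=abs((X-a)@nn)<.001
    if abs(nn[0])>.7 and (best is None or i.sum()>best.sum()): best=i
Y=X[best];v=np.linalg.svd(Y-Y.mean(0),full_matrices=False)[2][2]
print("face",len(Y),v.round(3),Y.mean(0).round(4),((Y.min(0)+Y.max(0))/2).round(4),Y.min(0).round(3),Y.max(0).round(3))
ex=v*np.sign(v[0]); f=P[...]@ex-Y.mean(0)@ex
F=(m&(abs(f)<.003)).astype(np.uint8)
ys,xs=np.nonzero(F); e=cv2.fitEllipse(cv2.convexHull(np.c_[xs,ys].astype(np.int32))); print("ellipse",e)
rim=m&(hsv[...,2]>150)&(hsv[...,1]<60); print("rim",rim.sum(),[P[rim][:,k].mean().round(4) for k in range(3)] if rim.sum() else 0)
m2=np.zeros((480,640),bool);m2[130:245,425:510]=1
Q=P[m2&(abs(P[...,2]-.014)<.004)&(hsv[...,1]<80)]; print("foot",len(Q),cv2.minAreaRect((Q[:,:2]*1000).astype(np.float32)),np.median(Q[:,2]))
for n,b in (("box",(180,240,225,310)),):
    q=P[b[0]:b[1],b[2]:b[3]].reshape(-1,3); q=q[(q[:,0]<.9)]
    for _ in range(2):
        best=None
        for _ in range(400):
            a,bb,c=q[rng.choice(len(q),3,False)];nn=np.cross(bb-a,c-a)
            if np.linalg.norm(nn)<1e-7: continue
            nn/=np.linalg.norm(nn);i=abs((q-a)@nn)<.001
            if best is None or i.sum()>best.sum(): best=i
        W=q[best];w=np.linalg.svd(W-W.mean(0),full_matrices=False)[2][2];print(n,len(W),w.round(3),W.mean(0).round(4));q=q[~best]
E
```

```text
2313 [0.7697 0.7702 0.7711 0.7759 0.7969 0.8066]
face 783 [0.942 0.023 0.335] [0.7258 0.3127 0.2608] [0.7266 0.3128 0.2599] [0.72  0.294 0.243] [0.733 0.331 0.277]
ellipse ((317.2361755371094, 217.1331024169922), (32.026084899902344, 41.02634811401367), 10.447542190551758)
rim 0 0
foot 4708 ((800.460205078125, 313.893310546875), (110.37036895751953, 110.07968139648438), 1.2808843851089478) 0.013144840008247921
box 2148 [-0.344 -0.004  0.939] [0.785  0.3141 0.3071]
box 598 [-0.943 -0.031 -0.332] [0.756  0.3081 0.2813]
```

```bash
python3 - <<'E'
from h import *
go([.532,.19,.32],8.5)
E
```

```text
clk 15.62 pos [0.5376 0.3072 0.3462] grip 0.502 0.0 shift [0.7779 0.1839 0.062 ] turn [-0.3501 -0.0347 -0.0421]
```

Emit:
jog_arm:
  steps:
    - [0.5, 0.1, 0.02, 0, -0.06, -0.006, -0.007]
    - [0.5, 0.25, 0.06, 0.02, -0.12, -0.012, -0.014]
    - [0.5, 0.4, 0.1, 0.04, -0.18, -0.018, -0.021]
    - [0.5, 0.55, 0.14, 0.05, -0.24, -0.024, -0.029]
    - [0.5, 0.7, 0.18, 0.06, -0.3, -0.03, -0.036]
    - [0.3, 0.78, 0.18, 0.06, -0.35, -0.0347, -0.042]
    - [0.3, 0.78, 0.18, 0.06, -0.35, -0.0347, -0.042]
    - [0.3, 0.78, 0.18, 0.06, -0.35, -0.0347, -0.042]

```text
clock: 16.62
position: [0.5337, 0.1897, 0.3258]
tool_rot: [-2.368, 2.054, 0.018]
ft_force: [0.7, 0.6, 0.5]
gripper_width: 0.702
grip_force: 0.0
```

```bash
python3 - <<'E'
from h import *
go([.6093,-.1262,.25],8.5)
E
```

```text
clk 16.62 pos [0.5337 0.1897 0.3258] grip 0.702 0.0 shift [ 2.1623 -0.2026  0.4771] turn [ 0.0007  0.0041 -0.0021]
```

Emit:
jog_arm:
  steps:
    - [0.3, 0.35, -0.03, 0.1, 0, 0, 0]
    - [0.3, 0.7, -0.06, 0.2, 0, 0, 0]
    - [0.3, 1, -0.1, 0.25, 0, 0, 0]

```text
clock: 17.0
position: [0.5692, 0.0413, 0.2844]
tool_rot: [-2.365, 2.059, 0.012]
ft_force: [1.6, 0.5, -0.4]
gripper_width: 0.698
grip_force: 0.0
```

Emit:
jog_arm:
  steps:
    - [0.3, 0.35, -0.03, 0.1, 0, 0, 0]
    - [0.3, 0.7, -0.06, 0.2, 0, 0, 0]
    - [0.3, 1, -0.09, 0.23, 0, 0.004, -0.002]
    - [0.3, 1, -0.09, 0.23, 0, 0.004, -0.002]
    - [0.3, 1, -0.09, 0.23, 0, 0.004, -0.002]

```text
clock: 17.62
position: [0.6039, -0.1028, 0.2505]
tool_rot: [2.376, -2.055, 0.006]
ft_force: [0.2, -0.3, -0.2]
gripper_width: 0.699
grip_force: 0.0
```

```bash
python3 - <<'E'
from h import *
snap("wrist","w7"); snap("scene","scene7"); snap("side","side7")
for n in("w7","scene7","side7"):
    z=np.load(n+".npz");P=z["P"];hsv=cv2.cvtColor(z["im"],cv2.COLOR_BGR2HSV).astype(int)
    t=(hsv[...,0]<11)&(hsv[...,1]>110)&(P[...,2]<.14)&(P[...,2]>.07)&(P[...,0]<.7)&(P[...,0]>.43)&(abs(P[...,1])<.2)
    k,l,st,_=cv2.connectedComponentsWithStats(t.astype(np.uint8))
    for i in range(1,k):
        if st[i,4]>60:
            Q=P[l==i]; print(n,cv2.minAreaRect((Q[:,:2]*1000).astype(np.float32)),st[i],Q[:,2].max().round(4))
go([.6093,-.1262,.099],8.5)
E
```

```text
w7 ((609.4358520507812, -126.72846984863281), (9.702098846435547, 55.04145812988281), 9.08713150024414) [ 314  149   15   76 1000] 0.1271
w7 ((501.8434143066406, -141.636962890625), (11.022224426269531, 55.40304183959961), 7.860063076019287) [ 450  150   26   76 1119] 0.0998
w7 ((598.9256591796875, -38.36512756347656), (9.131467819213867, 55.47108459472656), 7.777685165405273) [313 254  12  72 810] 0.0991
w7 ((489.62530517578125, -52.69978332519531), (10.23137378692627, 57.05449676513672), 8.590129852294922) [ 437  255   24   73 1282] 0.0989
w7 ((589.0269775390625, 50.890445709228516), (9.731876373291016, 57.04712677001953), 6.059408187866211) [310 343  13  69 729] 0.0988
scene7 ((481.0150451660156, 39.55242156982422), (11.021503448486328, 52.258384704589844), 4.829658031463623) [307 223  20  16 122] 0.103
scene7 ((502.9056396484375, -141.7872314453125), (11.311251640319824, 54.19789505004883), 8.588693618774414) [239 254  22  16 122] 0.1028
scene7 ((590.6407470703125, 52.936859130859375), (9.321908950805664, 51.873634338378906), 6.496208667755127) [329 256  21  11  63] 0.1016
scene7
[... 365 characters left out ...]
0508) [286 252  13  19  91] 0.1032
side7 ((596.792724609375, -39.038230895996094), (11.836994171142578, 52.90069580078125), 6.124403476715088) [339 253  14  20 100] 0.1024
side7 ((606.9373168945312, -126.51409912109375), (10.59313678741455, 54.79043960571289), 10.537552833557129) [360 270  17  24 165] 0.1286
side7 ((486.39056396484375, -52.90970230102539), (9.451086044311523, 52.47563552856445), 7.290863990783691) [306 274  15  19  90] 0.1022
side7 ((498.3692626953125, -141.39329528808594), (8.936138153076172, 54.13259506225586), 6.35807991027832) [329 295  15  22 116] 0.1017
clk 17.77 pos [ 0.6047 -0.1016  0.2517] grip 0.701 0.0 shift [ 0.1626 -0.002   1.0186] turn [-0.0015 -0.0012 -0.0006]
```

Emit:
jog_arm:
  steps:
    - [0.3, 0.165, -0.003, 0, -0.001, 0, -0.004]
    - [0.3, 0.165, -0.003, 0.3, -0.001, 0, -0.004]
    - [0.3, 0.165, -0.003, 0.6, -0.001, 0, -0.004]
    - [0.3, 0.165, -0.003, 0.9, -0.001, 0, -0.004]
    - [0.3, 0.165, -0.003, 1, -0.001, 0, -0.004]
    - [0.3, 0.165, -0.003, 1, -0.001, 0, -0.004]

```text
clock: 18.52
position: [0.6099, -0.1271, 0.1016]
tool_rot: [2.389, -2.036, 0.006]
ft_force: [0.7, 0.0, 0.4]
gripper_width: 0.698
grip_force: 0.0
```

```bash
python3 - <<'E'
from h import *
go([.6094,-.1266,.099],9)
E
```

```text
clk 18.52 pos [ 0.6099 -0.1271  0.1016] grip 0.698 0.0 shift [-0.0038  0.0027  0.0173] turn [-0.0001 -0.0015  0.0006]
```

Emit:
jog_arm:
  steps:
    - [0.3, -0.003, 0.002, 0.01, 0, -0.001, 0]
    - [0.7, -0.003, 0.002, 0.01, 0, -0.001, 0]
    - [1, -0.003, 0.002, 0.01, 0, -0.001, 0]
    - [1, -0.003, 0.002, 0.01, 0, -0.001, 0]
    - [1, -0.003, 0.002, 0.01, 0, -0.001, 0]
    - [1, -0.003, 0.002, 0.01, 0, -0.001, 0]
  squeeze: 70

```text
clock: 19.27
position: [0.6101, -0.1274, 0.1009]
tool_rot: [-2.389, 2.039, -0.005]
ft_force: [1.4, -0.0, 3.7]
gripper_width: 0.1
grip_force: 70.6
```

Emit:
jog_arm:
  steps:
    - [1, 0, 0, -0.2, 0, 0, 0]
    - [1, 0, 0, -0.6, 0, 0, 0]
    - [1, 0, 0, -0.9, 0, 0, 0]
    - [1, 0, 0, -0.95, 0, 0, 0]
    - [1, 0, 0, -0.95, 0, 0, 0]

```text
clock: 19.9
position: [0.6084, -0.1268, 0.2414]
tool_rot: [2.389, -2.04, -0.001]
ft_force: [0.1, 0.2, -2.3]
gripper_width: 0.102
grip_force: 69.9
```

```bash
cat >> h.py <<'E'
def present(off=(0,0,.041),d=.15,Rfix=None):
    Rc=R.from_euler("z",1.3,degrees=True).as_matrix()@R.from_euler("y",-.35).as_matrix()
    c=np.array([.7260,.3126,.26])-d*Rc[:,0]
    Rt=Rc@(np.eye(3) if Rfix is None else Rfix)@R0
    p=c+Rc@np.array(off); print("centre",c.round(4),"tcp",p.round(4)); return p,Rt
E
python3 - <<'E'
from h import *
go([.58,.10,.27],5)
p,Rt=present(); go(p,Rt=Rt)
E
```

```text
clk 19.9 pos [ 0.6084 -0.1268  0.2414] grip 0.102 69.9 shift [-1.5229 -0.0495 -0.1905] turn [ 0.0002 -0.      0.0223]
centre [0.5851 0.3094 0.2086] tcp [0.5711 0.3091 0.2471]
clk 19.9 pos [ 0.6084 -0.1268  0.2414] grip 0.102 69.9 shift [-2.9089 -0.2091 -0.0378] turn [0.1115 0.0075 0.0424]
```

Emit:
jog_arm:
  steps:
    - [1, -0.3, 0, -0.05, 0, 0, 0]
    - [1, -0.65, -0.03, -0.1, 0, 0, 0]
    - [1, -1, -0.05, -0.15, 0, 0, 0]

```text
clock: 20.27
position: [0.5915, 0.0234, 0.2618]
tool_rot: [2.385, -2.038, -0.003]
ft_force: [1.6, -0.6, -2.9]
gripper_width: 0.104
grip_force: 69.8
```

Emit:
jog_arm:
  steps:
    - [1, -0.3, 0.05, 0, 0, 0, 0]
    - [1, -0.65, 0.05, 0, 0, 0, 0]
    - [1, -0.95, 0.05, 0, 0, 0, 0]
    - [1, -0.95, 0.05, 0, 0, 0, 0]

```text
clock: 20.78
position: [0.5616, 0.1642, 0.2615]
tool_rot: [2.39, -2.032, -0.002]
ft_force: [-0.8, -0.8, -2.1]
gripper_width: 0.104
grip_force: 69.8
```

```bash
python3 - <<'E'
from h import *
p,Rt=present((0,0,.043)); go(p,Rt=Rt)
E
```

```text
centre [0.5851 0.3094 0.2086] tcp [0.5704 0.3091 0.249 ]
clk 20.77 pos [0.5616 0.1642 0.2615] grip 0.104 69.8 shift [-0.9441 -0.2138  0.0804] turn [0.1126 0.0069 0.0439]
```

Emit:
jog_arm:
  steps:
    - [1, -0.25, -0.05, 0, 0.03, 0.002, 0.011]
    - [1, -0.5, -0.1, 0.02, 0.06, 0.004, 0.022]
    - [1, -0.75, -0.17, 0.05, 0.09, 0.0055, 0.033]
    - [1, -0.944, -0.214, 0.08, 0.1126, 0.007, 0.044]
    - [1, -0.944, -0.214, 0.08, 0.1126, 0.007, 0.044]
    - [1, -0.944, -0.214, 0.08, 0.1126, 0.007, 0.044]
    - [1, -0.944, -0.214, 0.08, 0.1126, 0.007, 0.044]

```text
clock: 21.65
position: [0.5733, 0.3056, 0.2524]
tool_rot: [-2.043, 2.01, -0.359]
ft_force: [0.7, 0.2, -1.1]
gripper_width: 0.101
grip_force: 69.8
```

```bash
cat > chk.py <<'E'
from h import *
import sys
k=sys.argv[1]
p,Rt=present((0,0,.043)); go(p,Rt=Rt)
Rc=R.from_euler("z",1.3,degrees=True).as_matrix()@R.from_euler("y",-.35).as_matrix(); o=np.array([.7260,.3126,.26])
for n in("wrist","scene","side"):
    snap(n,n+k); z=np.load(n+k+".npz");P=z["P"];hsv=cv2.cvtColor(z["im"],cv2.COLOR_BGR2HSV).astype(int)
    Q=(P-o)@Rc
    t=(hsv[...,0]<12)&(hsv[...,1]>100)&(abs(Q[...,0]+.15)<.06)&(abs(Q[...,1])<.06)&(abs(Q[...,2])<.08)
    t=cv2.erode(t.astype(np.uint8),np.ones((3,3)))>0
    X=Q[t]; print(n,len(X)); 
    if len(X)<50: continue
    print("  min",np.percentile(X,1,0).round(4),"max",np.percentile(X,99,0).round(4))
    rng=np.random.default_rng(0)
    for _ in range(2):
        if len(X)<60: break
        best=None
        for _ in range(400):
            a,b,c=X[rng.choice(len(X),3,False)];nn=np.cross(b-a,c-a)
            if np.linalg.norm(nn)<1e-7: continue
            nn/=np.linalg.norm(nn);i=abs((X-a)@nn)<.001
            if best is None or i.sum()>best.sum(): best=i
        W=X[best];w=np.linalg.svd(W-W.mean(0),full_matrices=False)[2][2];print("  plane",len(W),w.round(3),"mean",W.mean(0).round(4),"min",W.min(0).round(3),"max",W.max(0).round(3));X=X[~best]
s=np.load("scene"+k+".npz")["im"][120:360,280:600]; w=np.load("wrist"+k+".npz")["im"]
cv2.imwrite(f"pics/c{k}.png",np.hstack([cv2.resize(s,(427,320)),cv2.resize(w,(373,320))]))
E
python3 chk.py 8
```

```text
centre [0.5851 0.3094 0.2086] tcp [0.5704 0.3091 0.249 ]
clk 21.65 pos [0.5733 0.3056 0.2524] grip 0.101 69.8 shift [-0.0233  0.0256  0.0153] turn [-0.0015 -0.0002 -0.0019]
wrist 8049
  min [-0.1798 -0.0304 -0.0315] max [-0.1424  0.0219  0.0705]
  plane 3387 [-0.017  0.005  1.   ] mean [-0.1667 -0.0052 -0.0284] min [-0.18 -0.03 -0.03] max [-0.143  0.024 -0.027]
  plane 1514 [ 0.016 -0.005  1.   ] mean [-0.1465 -0.0039  0.0696] min [-0.151 -0.018  0.068] max [-0.142  0.012  0.071]
scene 582
  min [-0.1673 -0.0293 -0.0326] max [-0.1368  0.0229  0.0428]
  plane 274 [ 1.     0.002 -0.004] mean [-0.1404 -0.0037  0.0042] min [-0.142 -0.03  -0.033] max [-0.139  0.023  0.044]
  plane 144 [ 1.     0.001 -0.006] mean [-0.1387 -0.0033  0.0061] min [-0.14  -0.031 -0.031] max [-0.137  0.022  0.042]
side 157
  min [-0.1779 -0.0307 -0.0312] max [-0.1478  0.0189  0.048 ]
  plane 48 [ 0.14  -0.033  0.99 ] mean [-0.1644 -0.008  -0.027 ] min [-0.178 -0.029 -0.029] max [-0.152  0.02  -0.024]
  plane 28 [-0.995 -0.086  0.055] mean [-0.1519 -0.018   0.0065] min [-0.157 -0.031 -0.031] max [-0.148  0.016  0.072]
```

View pics/c8.png

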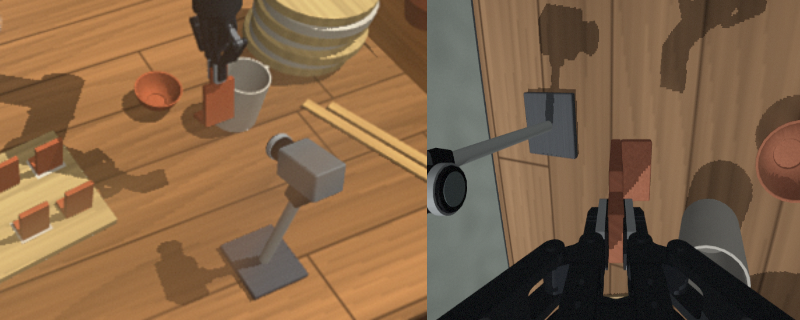

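The view shows the tile hanging square, tab up, in front of the lens, and clear of the mug and the camera. It needs a few mm of correction.

Emit:
jog_arm:
  steps:
    - [1, -0.02, 0.02, 0.01, 0, 0, 0]
    - [1, -0.02, 0.02, 0.01, 0, 0, 0]
    - [1, -0.02, 0.02, 0.01, 0, 0, 0]
    - [1, -0.02, 0.02, 0.01, 0, 0, 0]

```text
clock: 22.3
position: [0.5704, 0.3097, 0.2501]
tool_rot: [-2.044, 2.007, -0.359]
ft_force: [0.2, 0.9, -1.9]
gripper_width: 0.1
grip_force: 69.8
```

```bash
python3 chk.py 9
```

```text
centre [0.5851 0.3094 0.2086] tcp [0.5704 0.3091 0.249 ]
clk 22.3 pos [0.5704 0.3097 0.2501] grip 0.1 69.8 shift [0.0044 0.0028 0.0074] turn [-0.0017  0.     -0.0014]
wrist 8127
  min [-0.1831 -0.0262 -0.0329] max [-0.1457  0.0261  0.0693]
  plane 3437 [-0.    -0.002  1.   ] mean [-0.1701 -0.0007 -0.0296] min [-0.184 -0.026 -0.031] max [-0.146  0.028 -0.029]
  plane 1542 [ 0.019 -0.01   1.   ] mean [-0.15    0.0006  0.0684] min [-0.155 -0.014  0.067] max [-0.146  0.016  0.069]
scene 565
  min [-0.1716 -0.0255 -0.0338] max [-0.1403  0.0258  0.0418]
  plane 250 [-1.    -0.011  0.001] mean [-0.1438  0.0003  0.0067] min [-0.145 -0.027 -0.035] max [-0.143  0.026  0.043]
  plane 136 [-1.    -0.009  0.002] mean [-0.142   0.0003  0.0022] min [-0.143 -0.025 -0.032] max [-0.141  0.024  0.042]
side 157
  min [-0.182  -0.0269 -0.0334] max [-0.1512  0.025   0.0678]
  plane 41 [-0.012  0.038  0.999] mean [-0.1684  0.003  -0.0295] min [-0.182 -0.025 -0.031] max [-0.152  0.025 -0.028]
  plane 30 [-1.    -0.016 -0.003] mean [-0.1558 -0.0087 -0.0006] min [-0.157 -0.028 -0.034] max [-0.155  0.03   0.042]
```

Emit:
jog_arm:
  steps:
    - [1, 0, 0, 0.003, 0, 0, 0]
    - [1, 0, 0, 0.003, 0, 0, 0]
    - [1, 0, 0, 0.003, 0, 0, 0]
    - [1, 0, 0, 0.003, 0, 0, 0]
    - [1, 0, 0, 0.003, 0, 0, 0]
    - [1, 0, 0, 0.003, 0, 0, 0]

```text
clock: 23.2
position: [0.5705, 0.3097, 0.2497]
tool_rot: [-2.044, 2.008, -0.359]
ft_force: [0.4, -0.6, -1.9]
gripper_width: 0.101
grip_force: 69.8
```

```bash
python3 - <<'E'
from h import *
p,Rt=present((0,0,.043)); go(p,Rt=Rt); print(abs(r.sense()["joint_velocities"]).max()); print(r.job_done())
E
```

```text
centre [0.5851 0.3094 0.2086] tcp [0.5704 0.3091 0.249 ]
clk 23.2 pos [0.5705 0.3097 0.2497] grip 0.101 69.8 shift [0.0041 0.0027 0.0041] turn [-0.0017 -0.     -0.0014]
0.0016873569383589772
the job is handed in; nothing more can be done
None
```

I handed the job in at 23 s: both loose tiles stand released in their places, and the control tile is held still, tab up, square to the lens and within about 1 mm of centred at 150 mm; the tile nearer the robot may be 1–2° off square, because I only checked it from the far cameras.

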